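Register a key blank in the drill jig and hold the swing guide at its third stop

TASK

In the drill jig, slide the loose steel blank snugly against the back rail and the end stop, so that it touches both squarely. Then turn the black index knob clockwise, counting the clicks, to the third stop and not past it, so that the drill guide stands over the blank; its spring would turn it back, so keep hold of the knob there and finish while still holding it. Leave the blank against its stops and do not disturb the hammer, wrench, bolt and spare bush around it.

Things in the scene. Friction and masses are not known exactly. Their poses are not given: they have to be found in the camera images.
- jig: Fixed drill jig: dark steel plate 12 mm thick, reaching from x -102 to +132 mm and y -110 to +140 mm about its origin, which lies on the bench surface, under the plate. Jig +x points away from the robot, +y left, z up. On it stand the back rail, the end stop and the index head, both stops 14 mm high above the plate.
- rail_face (a point): Top edge of the back rail's working face, mid-length: jig x = 45, y = 0, z = 26 mm. The rail runs along jig y from -55 to +55 mm, 12 mm thick; the face looks to jig -x. The blank's long side goes against it.
- stop_face (a point): Top edge of the end stop's working face: jig x = 30, y = -50, z = 26 mm. The stop spans jig x from 2 to 42 mm, 12 mm thick; the face looks to jig +y. The blank's end goes against it.
- head_top (a point): Centre of the top of the round aluminium index head (68 mm across), on the knob's axis: jig x = 85, y = 0, z = 28 mm. Six dark dots on it mark where the swing arm points at home and at stops 1 to 5, 25 degrees apart.
- blank: Loose steel bar 30 x 100 x 14 mm (its x, y, z), 0.2 to 0.45 kg, lying on the plate; origin at the centre of its underside. At the start it is 35 to 70 mm from its place towards jig -x and 20 to 50 mm towards jig +y, turned up to 0.28 rad. Fully registered, its origin is at jig x = 30, y = 0, z = 12 mm and its axes are parallel to the jig's.
- knob: Black upright bar grip, 46 mm long (its x), 14 mm thick (y), 38 mm high (z); its underside 38.5 and top 76.5 mm above the bench, fixed on the steel rotor with the swing arm; origin on the axis, 28 mm above the bench. Its +x is the way the swing arm points: at home 255 degrees counter-clockwise (from above) from jig +x, at the third stop along jig -x.
- knob_grip (a point): The point to grip the knob: on its axis, 26 mm above the bar's underside, 64.5 mm above the bench. Grip across the 14 mm thickness. Nothing else of that height stands within 60 mm.
- bush (a point): Drill bush (steel ring 20 mm across, 12 mm high) on the swing arm: middle of its lower edge, 30 mm above the bench, 55 mm from the knob's axis. Arm and bush pass 4 mm above a blank on the plate. At the third stop the bush is over the middle of the registered blank; at home the arm points towards jig -y, clear of the blank's path.
- index (a joint): Knob turn in rad: 0 at home (solid stop), growing clockwise seen from above, to 2.18. Stops (clicks) every 25 degrees: 0.436, 0.873, 1.309 (the third), 1.745, 2.182. Each click adds, then takes away, about 0.05 N m; a return spring adds 0.09 N m at home, 0.14 N m at the third stop, more than the clicks can hold: a knob let go runs back home.
- spare_bush: Bystander: spare steel ring 20 mm across, 14 mm high, lying on the plate behind the rail; origin at the centre of its underside
- hex_bolt: Bystander: bolt standing on its 22 mm round head on a front corner of the plate, 34 mm tall; origin at the centre of its underside
- hammer: Bystander: hammer, 260 mm, lying on the bench to the right of the plate; origin on the underside near mid-length
- wrench: Bystander: wrench, 170 mm, lying on the bench to the left of the plate; origin on the underside near mid-length
Mind the look-alikes: they are no part of the job. What is shaped like the blank but purple or red is not meant.

How it is judged:
By the outcome, as a careful person would: the job done as asked, in the order asked, and still so for the second after the job is handed in, while the arm keeps its last pose, push and grip.
It also fails if it takes over 53 s, if anything falls off the work surface, if the arm or the gripper's body presses on something with over 40 N, if the wrist force passes 120 N, or if a joint passes its speed limit or range.

ROBOT

A 7-joint arm with a two-finger parallel gripper is mounted at the origin on the work surface. World frame = base frame: x ahead of the robot, y to its left, z up, the work surface at z = 0. Lengths are in m, angles in rad, forces in N, time in s.
With the tool pointing down it reaches from about 0.425 to 0.875 m from the base axis. Payload 4.7 kg.
Tool frame: the origin (TCP) lies between the finger pads; the fingertips stand 8 mm ahead of it and the grasp point (between the pads) lies 11 mm behind it; z points along the fingers, y is the direction in which the jaws open and shut (so a half turn about z gives the same grasp; the last joint's range is limited). The gripper opens to 87 mm and grips with 3 to 60 N. Pads are 19 mm wide; open, the fingers measure 117 mm over their backs; the gripper's body (75 mm by 190 mm) begins 51 mm behind the grasp point.
Start: joints at [1.325, 0.321, -0.07, 1.45, 0.023, 1.371, -0.057], TCP at [0.167, -0.628, 0.197] pointing down, gripper open.
Joint ranges: [-2.86, 2.86], [-0.3, 2.09], [-1.38, 1.24], [0.06, 2.45], [-1.56, 4.7], [0.09, 2.05], [-2.69, 2.69]. Speed limits (rad/s): [2.57, 2.57, 3.14, 3.14, 3.14, 3.14, 3.14].

INTERFACE

Orientations are given as a rotation vector (axis times angle).
In Python, from bench import ctrl, optics, ticket gives the robot as it stands.
- The arm moves only by the tool play_rows, never from a script. Its argument "motion" is a list of rows, each a list of 5 numbers: the closure, from 0 (fully open) to 1 (shut), then the shift along the tool's x, y, z in cm, then the turn about the tool's z in rad. In form: [[jaw, tx, ty, tz, spin], ...]. A call has 1 to 20 rows; each row shifts and turns the commanded pose from where the row before left it, along the tool's axes as they then stand; what a row does not reach is not made up. A row lasts 1/8 s, in which the tool goes at most 62.5 mm and 10.7 degrees, less where a joint would pass 70% of its speed; a pose out of reach is approached as far as the arm can. A call is refused whole if a number of a shift passes 6.25 or a number of a turn 0.188, either way. A call with a gripper value outside its range is refused whole. The fingers move at their own pace and stop on an object; "force" is the grip in N (left out, the last holds). Time passes only in rows, so rows that do not move let the fingers close. It gives the time, the measured TCP pose, the force and the opening at its end, in the units of the state.
- ctrl.get_state(): the state, without advancing time (a new reading comes with each control period).
- optics.get_image(name): name is "side" or "top" or "wrist"; returns the picture (400x640x3 uint8, red, green, blue); there is no depth.
- optics.calibration(name): a dict with "K" (3x3 intrinsics, pixels), "pose" (4x4, takes a point from camera to world coordinates); the wrist camera has in their place "hand_eye" (4x4, takes a point from camera to tool coordinates, whose origin is the TCP and whose axes are the flange's). Camera axes: x right, y down, z forward; pixel columns grow to the right and rows downward; lengths in m; the calibration is good to about 2 mm. A picture is of the moment at which its call begins: read the wrist's pose just before it. calibration takes no time and is no camera call.
- ticket.close_job(): hands the job in, once; it reports no verdict.
The state is a dict: "time": time; "joint_positions": joint angles; "qd": joint speeds; "joint_torque": joint torques, N m; "position": TCP position; "tool_rot": TCP orientation; "ft_force": force on the tool from outside, world axes, zero at the start; "torque": the same for the moment, N m; "grip_width": opening from 0.0 (shut) to 1.0 (fully open).
Only numpy, scipy, OpenCV 4.12 (cv2) and the standard library are available. Lean on these libraries where they do the work, as an engineer would, in place of code of your own. Each camera call takes 0.05 s, during which the arm holds its last target.

## Working session

There is one attempt and no reset: what is moved stays moved. The work goes in short steps, Python scripts to look and compute and a tool call to move; the robot and the scene stay as the last step left them, time stands still between calls to the robot, and variables do not carry over. Pictures are saved under pics/ and viewed, and the job is handed in when it is done.

Besides the shell and the picture viewer there is one more tool, called after "Call:" by a JSON object that holds its "method" and its "body". play_rows: Moves the arm, as the interface text tells. Its arguments: {"type":"object","properties":{"motion":{"type":"array"},"force":{"type":"number"}},"required":["motion"]}

```bash
mkdir -p pics; ls; python3 - <<'E'
from bench import ctrl, optics
import cv2, numpy as np
s=ctrl.get_state()
for k,v in s.items(): print(k,np.round(v,4))
for n in ("top","side"):
    im=optics.get_image(n); cv2.imwrite(f"pics/{n}0.png",im[:,:,::-1])
    c=optics.calibration(n); print(n,np.round(c["K"],2).tolist(),np.round(c["pose"],4).tolist())
print({k:np.round(v,4).tolist() for k,v in optics.calibration("wrist").items()})
E
```

```text
pics
time 0.0
joint_positions [ 1.3251  0.3218 -0.0701  1.4517  0.0226  1.3708 -0.0569]
qd [-0.0001  0.0011 -0.0002 -0.0006  0.0015 -0.      0.0005]
joint_torque [ 1.00000e-04 -4.91290e+01 -4.04100e-01 -3.12522e+01 -6.41000e-02
  4.39000e-02  2.00000e-04]
position [ 0.1668 -0.6276  0.196 ]
tool_rot [-3.1132e+00 -4.0670e-01  5.0000e-04]
ft_force [-0.0909  0.4081  0.0918]
torque [ 0.0056 -0.0091 -0.0212]
grip_width 1.0014
top [[404.26, 0.0, 320.4], [0.0, 404.26, 198.9], [0.0, 0.0, 1.0]] [[-0.0178, -0.9946, 0.1021, 0.4333], [-0.9998, 0.019, 0.0102, 0.0395], [-0.0121, -0.1018, -0.9947, 1.092], [0.0, 0.0, 0.0, 1.0]]
side [[487.85, 0.0, 320.26], [0.0, 487.85, 198.26], [0.0, 0.0, 1.0]] [[0.8909, -0.2945, 0.3457, 0.1968], [-0.4541, -0.5752, 0.6804, -0.6032], [-0.0016, -0.7631, -0.6462, 0.7146], [0.0, 0.0, 0.0, 1.0]]
{'K': [[339.0205, 0.0, 320.9749], [0.0, 339.0205, 193.7022], [0.0, 0.0, 1.0]], 'hand_eye': [[0.0003, -0.96, -0.28, 0.0773], [1.0, 0.0003, -0.0001, -0.0009], [0.0001, -0.28, 0.96, -0.1876], [0.0, 0.0, 0.0, 1.0]]}
```

View pics/top0.png

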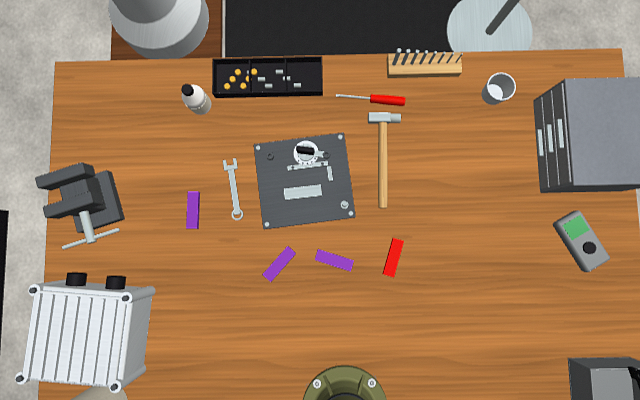

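View pics/side0.png

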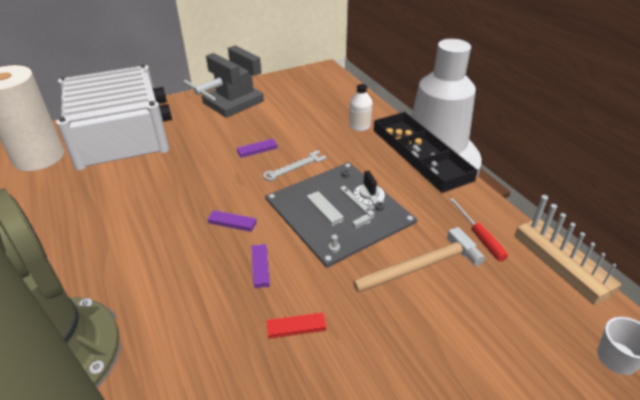

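The top view shows the jig plate at about (255-355, 133-228), the blank at (302,192) and the knob at (305,150). The purple and red look-alikes are off the plate. Next I'll enlarge the jig area.

```bash
python3 - <<'E'
import cv2
a=cv2.imread("pics/top0.png")[120:240,240:370]; cv2.imwrite("pics/top0c.png",cv2.resize(a,None,fx=5,fy=5,interpolation=cv2.INTER_CUBIC)[:600])
a=cv2.imread("pics/side0.png")[155:275,260:420]; cv2.imwrite("pics/side0c.png",cv2.resize(a,None,fx=5,fy=5,interpolation=cv2.INTER_CUBIC)[:600])
E
```

```text
(no output)
```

View pics/top0c.png

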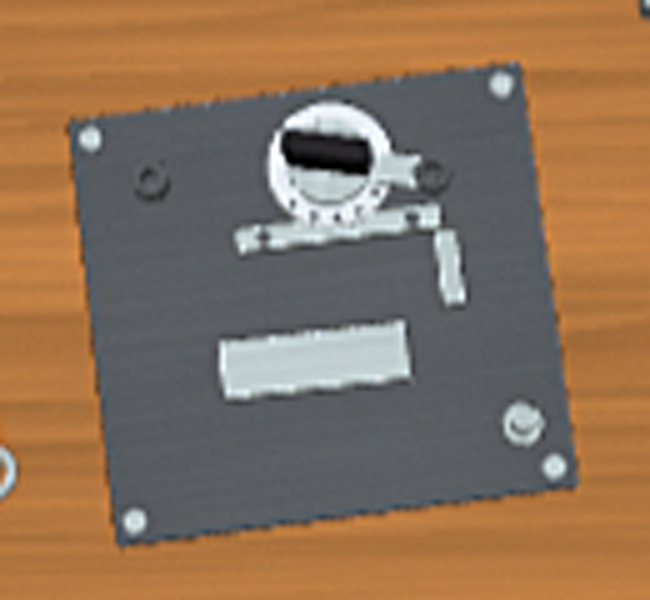

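View pics/side0c.png

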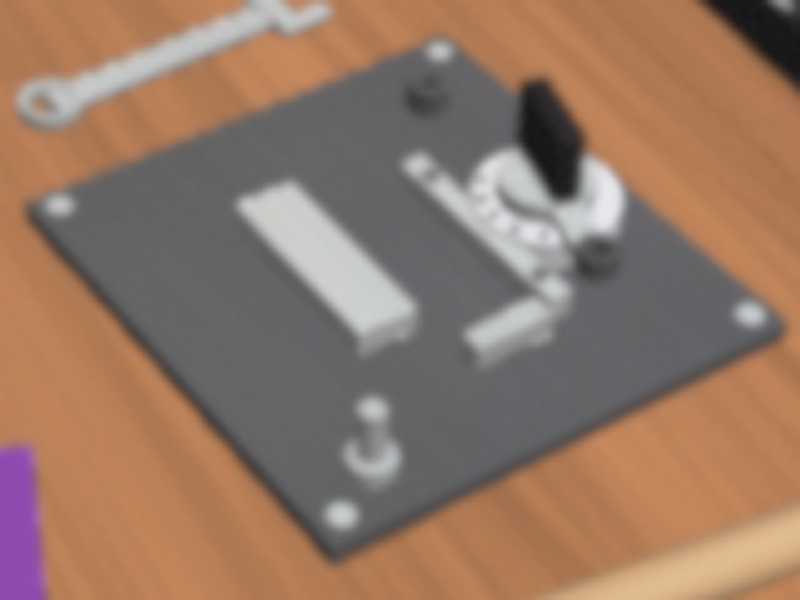

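```bash
cat > h.py <<'E'
import numpy as np, cv2
from scipy.optimize import least_squares
from scipy.spatial.transform import Rotation as R
from bench import ctrl, optics
def cam(n,s=None):
    c=optics.calibration(n); K=np.array(c["K"])
    if "pose" in c: return K,np.array(c["pose"])
    T=np.eye(4);T[:3,:3]=R.from_rotvec(s["tool_rot"]).as_matrix();T[:3,3]=s["position"]
    return K,T@np.array(c["hand_eye"])
def proj(C,P):
    K,T=C;P=np.atleast_2d(P);q=(P-T[:3,3])@T[:3,:3];u=q@K.T;return u[:,:2]/u[:,2:]
def ray(C,uv,z):
    K,T=C;uv=np.atleast_2d(uv);d=np.c_[uv,np.ones(len(uv))]@np.linalg.inv(K).T@T[:3,:3].T
    return T[:3,3]+d*((z-T[2,3])/d[:,2])[:,None]
def uncrop(p,off,f=5): return (np.array(p,float)+.5)/f-.5+np.array(off)
def place(p,L):  # p=x,y,th
    L=np.atleast_2d(L).astype(float);c,s=np.cos(p[2]),np.sin(p[2])
    return np.c_[p[0]+c*L[:,0]-s*L[:,1],p[1]+s*L[:,0]+c*L[:,1],L[:,2]]
def fit(obs,p0):
    f=lambda p:np.concatenate([(proj(C,place(p,L))-uv).ravel() for C,L,uv in obs])
    r=least_squares(f,p0);return r.x,f(r.x)
E
python3 - <<'E'
from h import *
T,S=cam("top"),cam("side")
L=np.array([[132,140,12],[132,-110,12],[-102,-110,12],[-102,140,12]])/1e3
ut=uncrop([(70,122),(520,63),(577,487),(119,546)],(240,120))
us=uncrop([(440,40),(785,325),(333,548),(30,208)],(260,155))
for o in ([(T,L,ut)],[(S,L,us)],[(T,L,ut),(S,L,us)]):
    p,r=fit(o,[.6,0,0]);print(np.round(p,4),np.round(r,1))
B=np.array([[15,50,26],[15,-50,26],[-15,-50,26],[-15,50,26]])/1e3
bt=uncrop([(220,342),(405,322),(411,378),(227,399)],(240,120))
bs=uncrop([(293,180),(416,308),(358,335),(237,203)],(260,155))
for o in ([(T,B,bt)],[(S,B,bs)],[(T,B,bt),(S,B,bs)]):
    q,r=fit(o,[.55,0.05,0]);d=q-p;c,s=np.cos(p[2]),np.sin(p[2])
    print(np.round(q,4),np.round(r,1),"in jig",np.round([(c*d[0]+s*d[1])*1e3,(c*d[1]-s*d[0])*1e3,d[2]],3))
print(place(p,[[.085,0,.0645]]))
E
```

```text
[0.5829 0.0777 0.1102] [-0.5 -0.2  0.4 -0.1  0.7  0.  -0.6  0.2]
[0.5815 0.0752 0.1132] [ 0.7 -1.1  1.1 -0.3 -0.   1.  -1.8 -0.7]
[0.5823 0.0767 0.1118] [-0.1  0.1  0.7  0.   1.1  0.2 -0.1  0.5  0.8 -1.5  1.  -0.7 -0.1  0.3
 -1.6 -1.3]
[0.563  0.0969 0.0928] [-0.1  0.2  0.2 -0.   0.3 -0.1 -0.4 -0.1] in jig [-1.6970e+01  2.2284e+01 -1.9000e-02]
[0.5623 0.0963 0.0774] [ 0.1 -0.   0.3  0.2 -0.2 -0.1 -0.3 -0.1] in jig [-17.71   21.806  -0.034]
[0.5626 0.0967 0.084 ] [-0.   0.1  0.4  0.3  0.3  0.2 -0.4 -0.1  0.  -0.1  0.5 -0.   0.1 -0.3
 -0.4 -0.2] in jig [-17.337  22.134  -0.028]
[[0.66678646 0.0861314  0.0645    ]]
```

Call:
{"method": "play_rows", "body": {"motion": [[0,0,0,0,0.148],[0,3.68,-2.89,0,0],[0,3.68,-2.89,0,0],[0,3.68,-2.89,0,0],[0,3.68,-2.89,0,0],[0,3.68,-2.89,0,0],[0,3.68,-2.89,0,0],[0,3.68,-2.89,0,0],[0,3.68,-2.89,0,0],[0,3.68,-2.89,0,0],[0,3.68,-2.89,0,0],[0.4,0.8,-4.84,0,0],[0.4,0.8,-4.84,0,0],[0.4,0.8,-4.84,0,0],[0.4,0.8,-4.84,0,0],[0.4,0.8,-4.84,0,0],[0.4,0.8,-4.84,0,0],[0.4,0.8,-4.84,0,0],[0.4,0.8,-4.84,0,0],[0.4,0,0,0,0]], "force": 20}}

```text
time: 2.6
position: [0.5199, 0.0974, 0.1971]
tool_rot: [-3.134, -0.189, 0.0]
ft_force: [-0.0, 0.4, 0.6]
grip_width: 0.598
```

```bash
python3 - <<'E'
from h import *
s=ctrl.get_state();print(s["time"],np.round(s["position"],4),np.round(s["tool_rot"],4),s["grip_width"],np.round(s["ft_force"],2),np.round(s["joint_positions"],2))
cv2.imwrite("pics/w1.png",optics.get_image("wrist")[:,:,::-1])
M=R.from_rotvec(s["tool_rot"]).as_matrix();print(np.round(M,3))
E
```

```text
2.6 [0.5199 0.0974 0.1971] [-3.1338e+00 -1.8870e-01  3.0000e-04] 0.5984059828514899 [-0.03  0.42  0.59] [ 0.4   0.11 -0.68  1.73  0.07  1.33 -1.74]
[[ 0.993  0.12  -0.   ]
 [ 0.12  -0.993  0.002]
 [-0.    -0.002 -1.   ]]
```

View pics/w1.png

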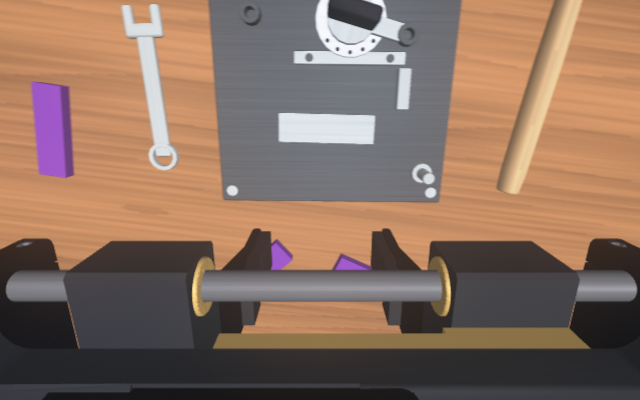

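The wrist view shows the blank at (327,128), the rail at (350,57), the end stop at (404,88), the head at (350,20) and the bolt at (423,173). I'll enlarge this view to refine both poses.

```bash
python3 - <<'E'
import cv2
a=cv2.imread("pics/w1.png")[35:155,270:430]; cv2.imwrite("pics/w1c.png",cv2.resize(a,None,fx=5,fy=5,interpolation=cv2.INTER_CUBIC))
E
```

```text
(no output)
```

View pics/w1c.png

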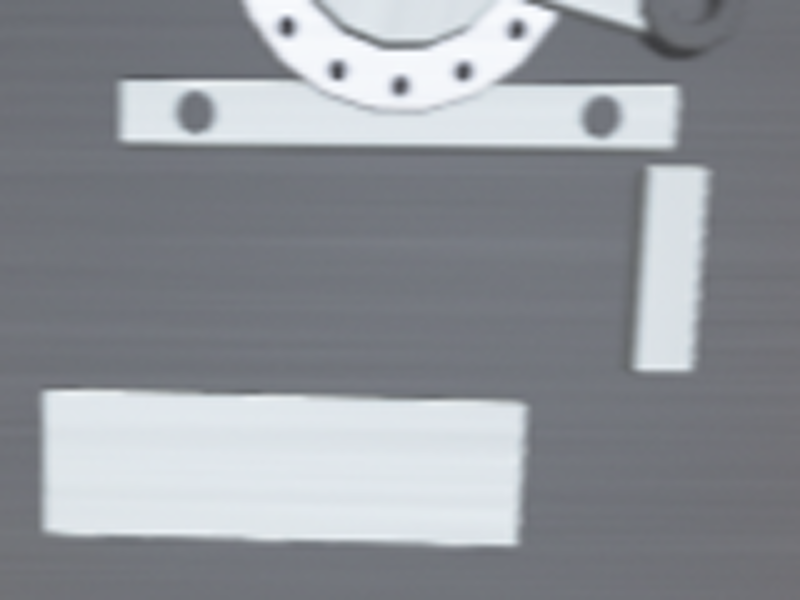

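```bash
python3 - <<'E'
from h import *
s=ctrl.get_state();W=cam("wrist",s)
L=np.array([[45,55,26],[45,-55,26],[57,55,26],[57,-55,26],[42,-50,26],[2,-50,26],[42,-62,26],[2,-62,26]])/1e3
u=uncrop([(118,143),(676,148),(120,80),(680,87),(647,166),(633,370),(710,168),(694,371)],(270,35))
p,r=fit([(W,L,u)],[.6,0,0]);print("jig",np.round(p,4),np.round(r,1))
B=np.array([[15,50,26],[15,-50,26],[-15,-50,26],[-15,50,26]])/1e3
b=uncrop([(43,390),(526,402),(519,545),(45,532)],(270,35))
q,r=fit([(W,B,b)],[.55,0.05,0]);d=q-p;c,sn=np.cos(p[2]),np.sin(p[2])
print("blank",np.round(q,4),np.round(r,1),np.round([(c*d[0]+sn*d[1])*1e3,(c*d[1]-sn*d[0])*1e3,d[2]],3))
d=s["position"][:2]-p[:2];print("tcp in jig",c*d[0]+sn*d[1],c*d[1]-sn*d[0])
M=R.from_rotvec(s["tool_rot"]).as_matrix();print("yaw",np.arctan2(M[1,0],M[0,0]))
E
```

```text
jig [0.5843 0.0748 0.1075] [ 0.4  0.2 -0.2  0.3 -0.2 -0.3 -0.1 -0.6  0.3 -0.1  0.2  0.5 -0.2 -0.4
 -0.3  0.4]
blank [0.5641 0.0945 0.0918] [-0.1 -0.4  0.4 -0.3 -0.2  0.2 -0.1  0.5] [-1.7999e+01  2.1752e+01 -1.6000e-02]
tcp in jig -0.06164919276703836 0.025913374530610867
yaw 0.11623448504346355
```

Call:
{"method": "play_rows", "body": {"motion": [[0.4,0,0.4,3.2,0.007],[0.4,0,0,3.2,0],[0.4,0,0,3.2,0],[0.4,0,0,3.2,0],[0.4,0,0,3.0,0],[0.4,0,0,0.8,0],[0.4,0,0,0.6,0],[0.4,0,0,0,0]]}}

```text
time: 3.65
position: [0.5218, 0.0877, 0.0257]
tool_rot: [3.137, 0.164, 0.001]
ft_force: [-0.7, 0.0, -0.1]
grip_width: 0.601
```

Call:
{"method": "play_rows", "body": {"motion": [[0.4,0.75,0,0,0],[0.4,0.75,0,0,0],[0.4,0.4,0,0,0],[0.4,0.4,0,0,0],[0.4,0.5,0,0,0],[0.4,0.5,0,0,0],[0.4,0.5,0,0,0],[0.4,0.5,0,0,0],[0.4,0.5,0,0,0],[0.4,0.5,0,0,0],[0.4,0.4,0,0,0],[0.4,0.2,0,0,0],[0.4,0,0,0,0]]}}

```text
time: 5.28
position: [0.58, 0.0942, 0.0251]
tool_rot: [-3.137, -0.165, 0.0]
ft_force: [-0.3, -0.2, 0.3]
grip_width: 0.6
```

```bash
cat >> h.py <<'E'
def rep(p=(.5838,.0752,.109)):
    s=ctrl.get_state();d=np.array(s["position"][:2])-p[:2];c,sn=np.cos(p[2]),np.sin(p[2])
    M=R.from_rotvec(s["tool_rot"]).as_matrix();f=s["ft_force"]
    print("t",round(s["time"],2),"jig xy mm",np.round([(c*d[0]+sn*d[1])*1e3,(c*d[1]-sn*d[0])*1e3],1),"z",round(s["position"][2]*1e3,1),"yaw-jig",round(np.arctan2(M[1,0],M[0,0])-p[2],4),"F jig",np.round([c*f[0]+sn*f[1],c*f[1]-sn*f[0],f[2]],1),"T",np.round(s["torque"],2),"g",round(s["grip_width"],3))
    return s
E
python3 -c "
from h import *
s=rep();print(np.round(s['joint_positions'],2));cv2.imwrite('pics/w2.png',optics.get_image('wrist')[:,:,::-1])"
```

```text
t 5.28 jig xy mm [-1.8 19.3] z 25.1 yaw-jig -0.0042 F jig [-0.3 -0.2  0.3] T [ 0.04 -0.03 -0.03] g 0.6
[ 0.31  0.4  -0.62  1.78  0.27  1.04 -1.87]
```

View pics/w2.png

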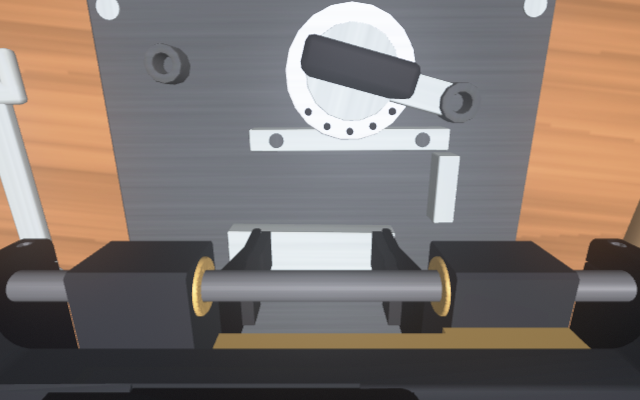

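```bash
python3 - <<'E'
from h import *
s=ctrl.get_state();W=cam("wrist",s);p=(.5838,.0752,.109)
def J(P):
    d=P[:,:2]-np.array(p[:2]);c,sn=np.cos(p[2]),np.sin(p[2]);return np.c_[c*d[:,0]+sn*d[:,1],c*d[:,1]-sn*d[:,0]]*1e3
px=[(230,227),(394,227),(230,234),(249,150),(449,150),(438,153),(433,221)]
print(np.round(J(ray(W,px,.012)),1).tolist());print(np.round(J(ray(W,px,.026)),1).tolist())
print(proj(W,s["position"]), proj(W,np.array(s["position"])-[0,0,.008]))
im=cv2.imread("pics/w2.png")[120:240,210:370+100][:,:]; cv2.imwrite("pics/w2c.png",cv2.resize(im,None,fx=3,fy=3,interpolation=cv2.INTER_CUBIC))
E
```

```text
[[-5.1, 78.0], [-5.5, -26.1], [-9.9, 78.4], [43.9, 62.8], [43.5, -56.0], [41.7, -49.6], [-1.5, -50.5]]
[[0.5, 74.0], [0.2, -22.9], [-3.9, 74.3], [46.1, 59.8], [45.7, -50.7], [44.0, -44.7], [3.9, -45.5]]
[[322.54771553 229.91244312]] [[322.4914841  224.95274501]]
```

View pics/w2c.png

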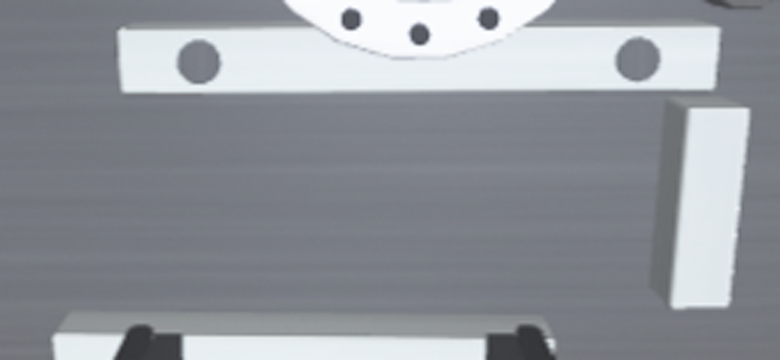

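```bash
python3 - <<'E'
from h import *
for n,o,w in (("top",(240,120),(130,120)),("side",(240,130),(160,120))):
    im=optics.get_image(n)[:,:,::-1]; a=im[o[1]:o[1]+w[1],o[0]:o[0]+w[0]]
    cv2.imwrite(f"pics/{n}3c.png",cv2.resize(a,None,fx=5,fy=5,interpolation=cv2.INTER_CUBIC))
E
```

```text
(no output)
```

View pics/side3c.png

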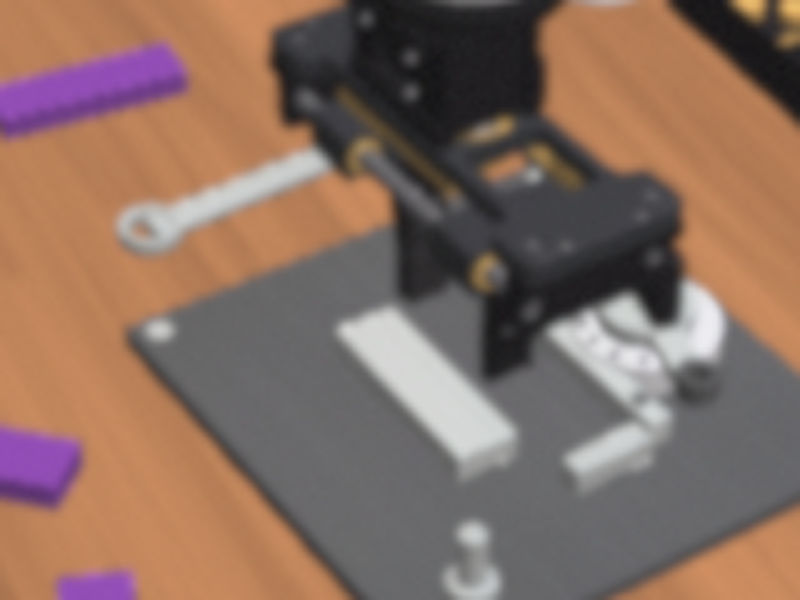

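View pics/top3c.png

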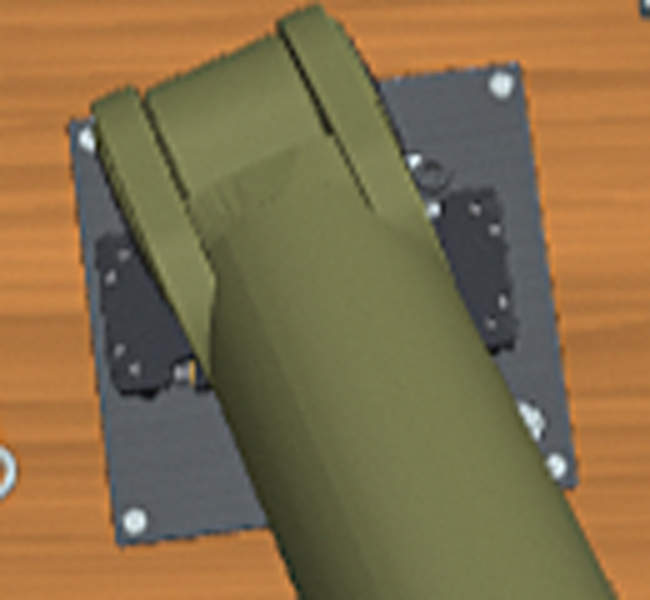

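```bash
python3 - <<'E'
from h import *
s=ctrl.get_state();S=cam("side");p=(.5838,.0752,.109)
u=uncrop([(492,380),(525,362),(402,298),(515,438),(463,470)],(240,130))
def J(P):
    d=P[:,:2]-np.array(p[:2]);c,sn=np.cos(p[2]),np.sin(p[2]);return np.c_[c*d[:,0]+sn*d[:,1],c*d[:,1]-sn*d[:,0]]*1e3
for z in (.012,.017,.026,.04,.06): print(z,np.round(J(ray(S,u,z)),1).tolist())
for yy in (-22,-7,45,60): 
  for xx in (-11.3,7.7):
    print(yy,xx,((proj(S,place(p,[[xx/1e3,yy/1e3,.017]]))-[240,130]+.5)*5-.5).round())
E
```

```text
0.012 [[14.4, 20.0], [33.5, 21.9], [12.6, 89.2], [1.1, -16.2], [-28.6, -20.5]]
0.017 [[11.0, 15.4], [30.0, 17.3], [9.3, 84.1], [-2.2, -20.6], [-31.7, -24.8]]
0.026 [[5.0, 7.0], [23.7, 8.9], [3.2, 74.8], [-8.1, -28.5], [-37.2, -32.6]]
0.04 [[-4.5, -6.0], [13.9, -4.1], [-6.2, 60.5], [-17.2, -40.8], [-45.8, -44.8]]
0.06 [[-17.9, -24.5], [-0.1, -22.8], [-19.6, 39.9], [-30.3, -58.3], [-58.0, -62.3]]
-22 -11.3 [[499. 448.]]
-22 7.7 [[536. 431.]]
-7 -11.3 [[479. 428.]]
-7 7.7 [[515. 412.]]
45 -11.3 [[412. 361.]]
45 7.7 [[448. 346.]]
60 -11.3 [[393. 343.]]
60 7.7 [[429. 328.]]
```

The fingers passed over the blank with no force, and the blank hasn't moved. The side view and the finger spacing in the wrist view both put the fingertips at z≈50 mm while the TCP reads 25 mm. So the tips end about 25 mm behind the reported TCP, not 8 mm ahead of it. I'll back off and find the real tip height by lowering carefully behind the blank.

Call:
{"method": "play_rows", "body": {"motion": [[0.4,-2,0,0,0],[0.4,-2,0,0,0],[0.4,-2.2,0,0,0],[0.4,0,0,1,0],[0.4,0,0,1,0],[0.4,0,0,0,0]]}}

```text
time: 6.18
position: [0.5179, 0.0876, 0.0039]
tool_rot: [-3.137, -0.164, 0.003]
ft_force: [-0.5, -0.5, 0.2]
grip_width: 0.603
```

```bash
python3 - <<'E'
from h import *
rep()
im=optics.get_image("side")[:,:,::-1]; a=im[140:260,240:400]
cv2.imwrite("pics/side4c.png",cv2.convertScaleAbs(cv2.resize(a,None,fx=5,fy=5,interpolation=cv2.INTER_CUBIC),alpha=1.6,beta=10))
E
```

```text
t 6.17 jig xy mm [-64.1  19.5] z 3.9 yaw-jig -0.0043 F jig [-0.6 -0.4  0.2] T [ 0.02 -0.01  0.02] g 0.603
```

View pics/side4c.png

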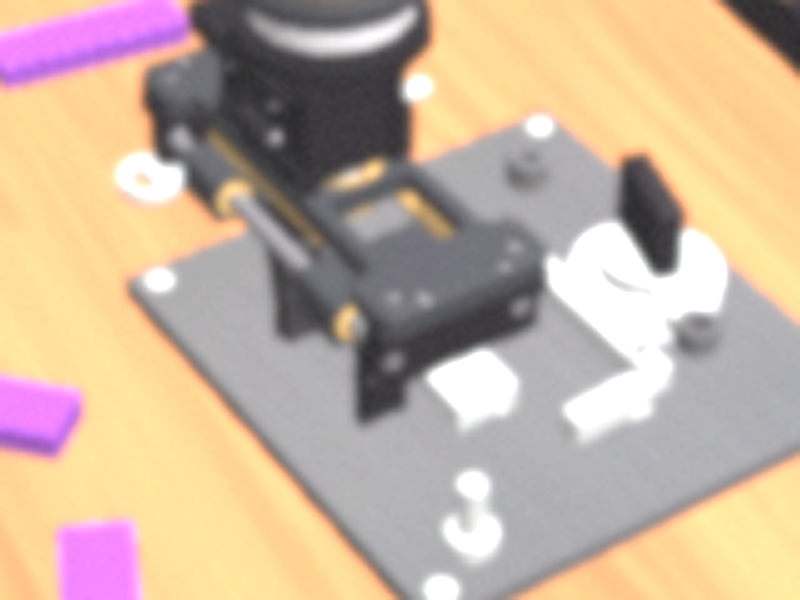

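```bash
cat >> h.py <<'E'
def J(P,p=(.5838,.0752,.109)):
    d=P[:,:2]-np.array(p[:2]);c,sn=np.cos(p[2]),np.sin(p[2]);return np.c_[c*d[:,0]+sn*d[:,1],c*d[:,1]-sn*d[:,0]]*1e3
E
python3 - <<'E'
from h import *
S=cam("side")
u=uncrop([(360,423),(405,403),(280,340),(540,300),(385,370)],(240,140))
for z in (.012,.02,.03,.04,.05,.06,.07,.08): print(z,np.round(J(ray(S,u,z)),1).tolist())
E
```

```text
0.012 [[-65.7, 1.8], [-43.2, 1.7], [-66.6, 65.4], [43.8, 24.9], [-39.0, 23.8]]
0.02 [[-70.2, -5.4], [-47.9, -5.5], [-71.0, 57.4], [38.1, 17.4], [-43.7, 16.4]]
0.03 [[-75.8, -14.5], [-53.9, -14.5], [-76.6, 47.5], [30.9, 8.1], [-49.7, 7.0]]
0.04 [[-81.4, -23.5], [-59.8, -23.6], [-82.2, 37.6], [23.8, -1.3], [-55.7, -2.3]]
0.05 [[-87.0, -32.5], [-65.7, -32.6], [-87.8, 27.7], [16.6, -10.6], [-61.6, -11.6]]
0.06 [[-92.6, -41.5], [-71.6, -41.6], [-93.4, 17.7], [9.5, -20.0], [-67.6, -21.0]]
0.07 [[-98.2, -50.6], [-77.5, -50.6], [-98.9, 7.8], [2.3, -29.3], [-73.6, -30.3]]
0.08 [[-103.7, -59.6], [-83.4, -59.7], [-104.5, -2.1], [-4.8, -38.7], [-79.6, -39.7]]
```

Call:
{"method": "play_rows", "body": {"motion": [[0.4,0,0,0.5,0],[0.4,0,0,0.4,0],[0.4,0,0,0.2,0],[0.4,0,0,0,0]]}}

```text
time: 6.72
position: [0.5181, 0.0877, -0.0061]
tool_rot: [3.137, 0.165, -0.001]
ft_force: [1.1, 0.2, -0.2]
grip_width: 0.598
```

```bash
python3 - <<'E'
from h import *
rep()
im=optics.get_image("side")[:,:,::-1]; a=im[140:260,240:400]
cv2.imwrite("pics/side5c.png",cv2.convertScaleAbs(cv2.resize(a,None,fx=5,fy=5,interpolation=cv2.INTER_CUBIC),alpha=1.6,beta=10))
E
```

```text
t 6.72 jig xy mm [-63.9  19.6] z -6.1 yaw-jig -0.0041 F jig [ 1.1  0.1 -0.2] T [ 0.06 -0.02 -0.03] g 0.598
```

View pics/side5c.png

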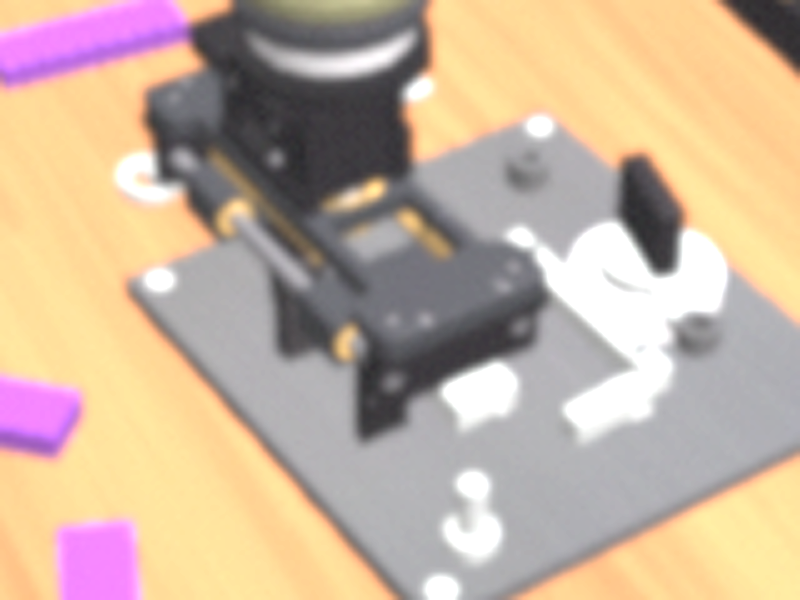

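Call:
{"method": "play_rows", "body": {"motion": [[0.4,0.8,0,0.2,0],[0.4,0.7,0,0,0],[0.4,0.4,0,0,0],[0.4,0.4,0,0,0],[0.4,0.4,0,0,0],[0.4,0,0,0,0]]}}

```text
time: 7.52
position: [0.5456, 0.0906, -0.008]
tool_rot: [-3.137, -0.165, -0.001]
ft_force: [-0.6, 0.6, -0.9]
grip_width: 0.602
```

```bash
python3 - <<'E'
from h import *
rep()
im=optics.get_image("wrist")[:,:,::-1]
cv2.imwrite("pics/w5.png",im)
E
```

```text
t 7.53 jig xy mm [-36.3  19.5] z -8.0 yaw-jig -0.0041 F jig [-0.6  0.6 -0.9] T [0.02 0.13 0.06] g 0.602
```

View pics/w5.png

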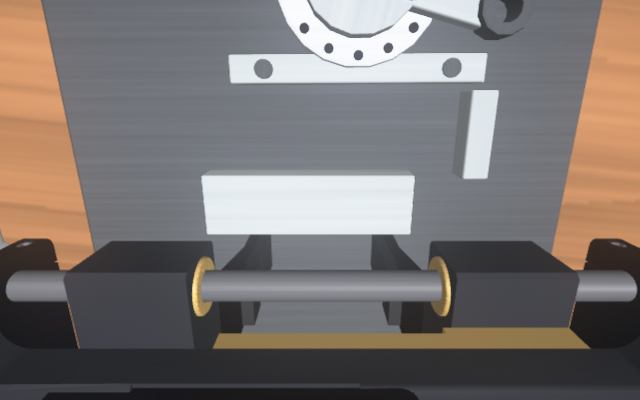

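Call:
{"method": "play_rows", "body": {"motion": [[0.4,0.45,0,0,0],[0.4,0.45,0,0,0],[0.4,0.45,0,0,0],[0.4,0.45,0,0,0],[0.4,0.45,0,0,0],[0.4,0.45,0,0,0],[0.4,0.45,0,0,0],[0.4,0.45,0,0,0],[0.4,0.1,0,0,0],[0.4,0,0,0,0]]}}

```text
time: 8.82
position: [0.5823, 0.0944, -0.0078]
tool_rot: [-3.137, -0.165, -0.001]
ft_force: [-0.2, 0.1, -0.5]
grip_width: 0.597
```

```bash
python3 - <<'E'
from h import *
rep()
im=optics.get_image("wrist")[:,:,::-1]
cv2.imwrite("pics/w6.png",im)
E
```

```text
t 8.82 jig xy mm [ 0.6 19.2] z -7.8 yaw-jig -0.0042 F jig [-0.2  0.2 -0.5] T [-0.01  0.16  0.03] g 0.597
```

View pics/w6.png

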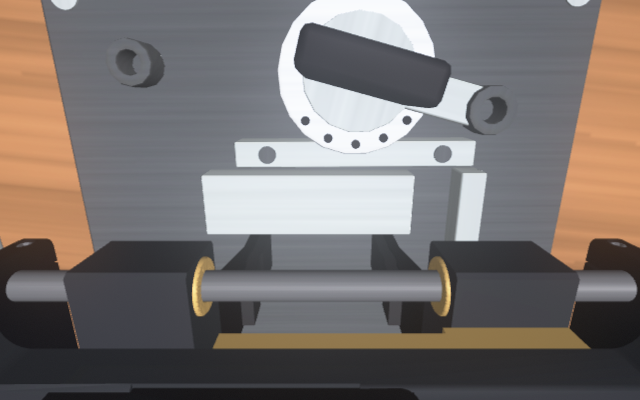

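Call:
{"method": "play_rows", "body": {"motion": [[0.4,0.2,0,0,0],[0.4,0.15,0,0,0],[0.4,0,0,0,0]]}}

```text
time: 9.25
position: [0.5855, 0.0948, -0.0078]
tool_rot: [3.137, 0.165, 0.0]
ft_force: [-2.1, -0.6, 2.3]
grip_width: 0.602
```

Call:
{"method": "play_rows", "body": {"motion": [[0.4,0.1,0,0,0],[0.4,0,0,0,0]]}}

```text
time: 9.5
position: [0.5859, 0.0948, -0.0079]
tool_rot: [3.137, 0.165, -0.002]
ft_force: [-4.4, -0.7, 4.2]
grip_width: 0.601
```

Call:
{"method": "play_rows", "body": {"motion": [[0.4,0.1,0,0,0],[0.4,0,0,0,0]]}}

```text
time: 9.75
position: [0.5859, 0.0948, -0.008]
tool_rot: [3.136, 0.165, -0.005]
ft_force: [-7.5, -0.8, 6.4]
grip_width: 0.6
```

The blank is against the rail: the position stopped at jig x 4.3 and the force rose to 7 N. Next I'll push its left end towards the end stop with the jaws closed.

Call:
{"method": "play_rows", "body": {"motion": [[0.4,-0.5,0,0,0],[0.4,-1,0,0,0],[0.4,0,0,-2,0],[0.4,0,0,-2,0],[1,2.0,-4,0,0],[1,2.2,-4,0,0],[1,0,0,0,0],[1,0,0,1.5,0],[1,0,0,1.5,0],[1,0,0,0,0],[1,0,0,0,0]]}}

```text
time: 11.12
position: [0.6058, 0.1766, 0.002]
tool_rot: [3.137, 0.163, -0.001]
ft_force: [-0.4, -0.2, -0.8]
grip_width: 0.011
```

```bash
python3 - <<'E'
from h import *
rep()
im=optics.get_image("wrist")[:,:,::-1];cv2.imwrite("pics/w7.png",im)
im=optics.get_image("side")[:,:,::-1]; a=im[120:260,240:420]
cv2.imwrite("pics/side7c.png",cv2.convertScaleAbs(cv2.resize(a,None,fx=4,fy=4,interpolation=cv2.INTER_CUBIC),alpha=1.3,beta=10))
E
```

```text
t 11.12 jig xy mm [32.9 98.4] z 2.0 yaw-jig -0.0051 F jig [-0.4 -0.1 -0.8] T [-0.02  0.   -0.07] g 0.011
```

View pics/w7.png

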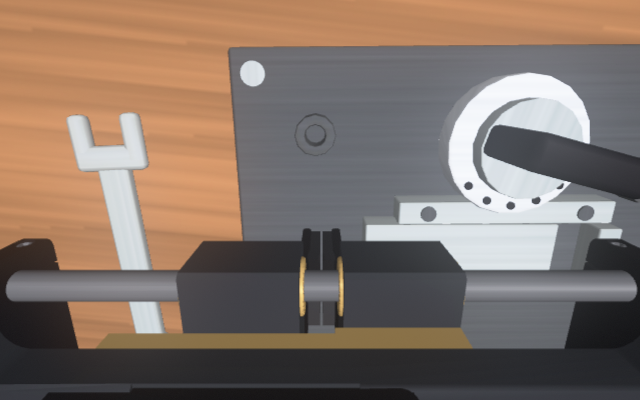

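View pics/side7c.png

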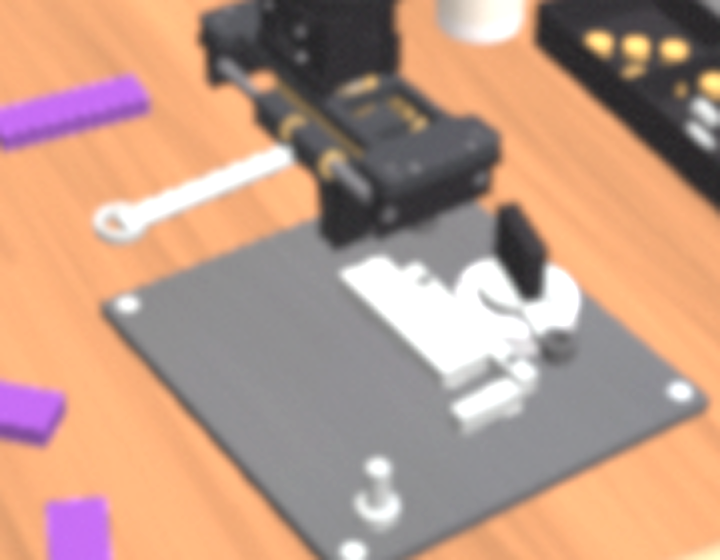

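Call:
{"method": "play_rows", "body": {"motion": [[1,-0.4,0,1,0],[1,0,0,0,0],[1,0,0.6,0,0],[1,0,0.4,0,0],[1,0,0.4,0,0],[1,0,0.4,0,0],[1,0,0.4,0,0],[1,0,0.4,0,0],[1,0,0.4,0,0],[1,0,0,0,0]]}}

```text
time: 12.48
position: [0.6052, 0.1464, -0.0078]
tool_rot: [3.137, 0.164, 0.0]
ft_force: [-1.3, 0.1, -0.4]
grip_width: 0.009
```

```bash
python3 - <<'E'
from h import *
rep()
im=optics.get_image("wrist")[:,:,::-1];cv2.imwrite("pics/w8.png",im)
E
```

```text
t 12.47 jig xy mm [29.1 68.4] z -7.8 yaw-jig -0.0047 F jig [-1.3  0.3 -0.4] T [ 0.17 -0.05 -0.02] g 0.009
```

View pics/w8.png

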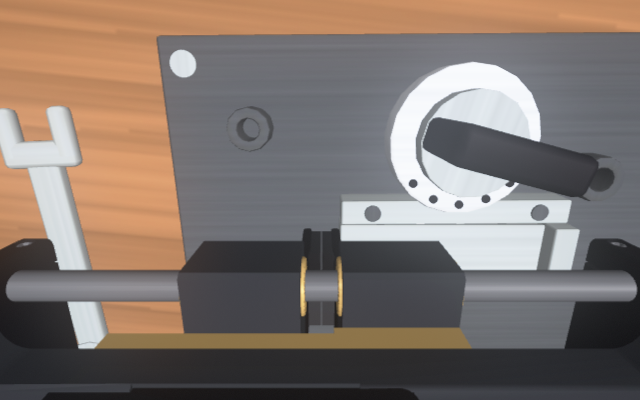

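Call:
{"method": "play_rows", "body": {"motion": [[1,0,0.3,0,0],[1,0,0,0,0]]}}

```text
time: 12.78
position: [0.6054, 0.1439, -0.0079]
tool_rot: [3.137, 0.164, -0.0]
ft_force: [0.1, 0.7, 0.3]
grip_width: 0.004
```

Call:
{"method": "play_rows", "body": {"motion": [[1,0,0.2,0,0],[1,0,0,0,0]]}}

```text
time: 13.02
position: [0.6056, 0.142, -0.0079]
tool_rot: [3.137, 0.164, -0.0]
ft_force: [0.9, 2.3, 0.6]
grip_width: 0.006
```

Call:
{"method": "play_rows", "body": {"motion": [[1,0,0.2,0,0],[1,0,0,0,0]]}}

```text
time: 13.28
position: [0.6056, 0.1408, -0.0079]
tool_rot: [-3.136, -0.165, -0.0]
ft_force: [-0.5, 4.8, 0.3]
grip_width: 0.005
```

Call:
{"method": "play_rows", "body": {"motion": [[1,0,0.15,0,0],[1,0,0,0,0]]}}

```text
time: 13.52
position: [0.6055, 0.1408, -0.0078]
tool_rot: [-3.135, -0.166, -0.0]
ft_force: [-0.8, 6.5, 0.3]
grip_width: 0.007
```

```bash
python3 - <<'E'
from h import *
rep()
im=optics.get_image("wrist")[:,:,::-1];cv2.imwrite("pics/w9.png",im)
cv2.imwrite("pics/w9c.png",cv2.resize(im[160:280,290:450+0],None,fx=5,fy=5,interpolation=cv2.INTER_CUBIC))
cv2.imwrite("pics/w9d.png",cv2.resize(im[180:300,450:600],None,fx=5,fy=5,interpolation=cv2.INTER_CUBIC))
E
```

```text
t 13.53 jig xy mm [28.8 62.9] z -7.8 yaw-jig -0.0029 F jig [-0.1  6.6  0.3] T [1.4  0.16 0.  ] g 0.007
```

View pics/w9c.png

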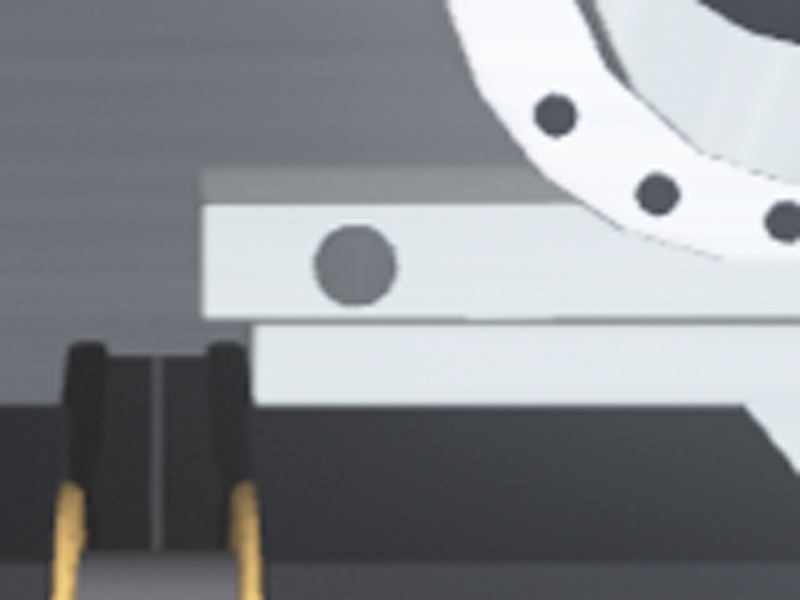

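View pics/w9d.png

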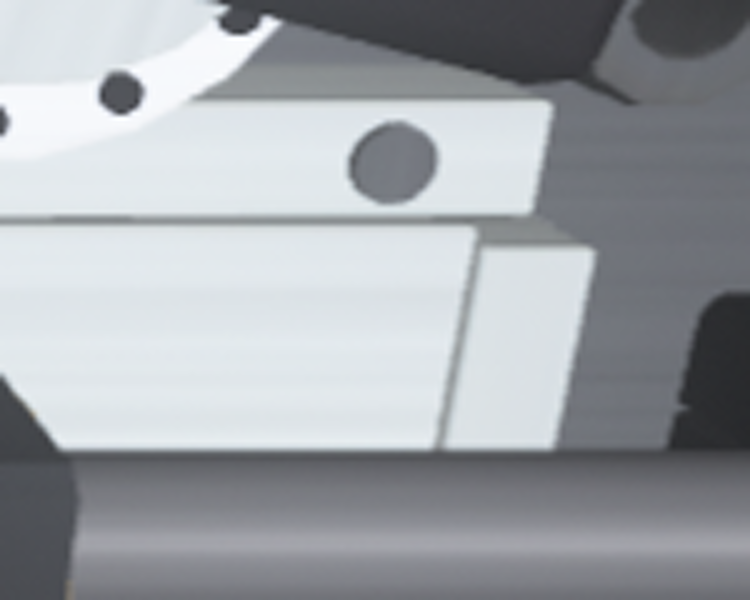

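Call:
{"method": "play_rows", "body": {"motion": [[1,0,-0.5,0,0],[1,0,0,-2,0],[1,0,0,-2,0],[0.4,-2.2,3.4,0,0],[0.4,-2.2,3.4,0,0],[0.4,0,0,0,0],[0.4,0,0,0,0],[0.4,0,0,2,0],[0.4,0,0,2,0],[0.4,0,0,0,0.0]]}}

```text
time: 14.82
position: [0.5662, 0.0718, -0.011]
tool_rot: [-3.137, -0.167, 0.009]
ft_force: [0.1, 0.1, -0.2]
grip_width: 0.591
```

```bash
python3 - <<'E'
from h import *
rep()
im=optics.get_image("wrist")[:,:,::-1];cv2.imwrite("pics/w10.png",im)
cv2.imwrite("pics/w10c.png",cv2.resize(im[100:250,220:480],None,fx=3,fy=3,interpolation=cv2.INTER_CUBIC))
E
```

```text
t 14.82 jig xy mm [-17.9  -1.5] z -11.0 yaw-jig -0.0029 F jig [ 0.1  0.1 -0.2] T [ 0.01 -0.03  0.05] g 0.591
```

View pics/w10c.png

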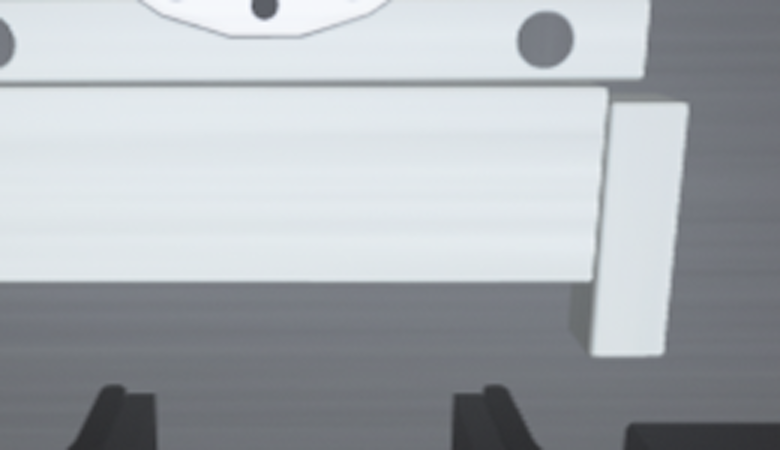

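Call:
{"method": "play_rows", "body": {"motion": [[0.4,0.7,-0.1,-0.3,0],[0.4,0.6,0,0,0],[0.4,0.4,0,0,0],[0.4,0.2,0,0,0],[0.4,0.1,0,0,0],[0.4,0,0,0,0]]}}

```text
time: 15.62
position: [0.5878, 0.0743, -0.005]
tool_rot: [3.137, 0.165, -0.002]
ft_force: [-2.2, -0.8, 2.1]
grip_width: 0.6
```

Call:
{"method": "play_rows", "body": {"motion": [[0.4,0.15,0,0,0],[0.4,0.15,0,0,0],[0.4,0,0,0,0]]}}

```text
time: 16.0
position: [0.5883, 0.0743, -0.0053]
tool_rot: [3.136, 0.165, -0.01]
ft_force: [-9.4, -2.7, 6.9]
grip_width: 0.601
```

Call:
{"method": "play_rows", "body": {"motion": [[0.4,0.15,0,0,0],[0.4,0.15,0,0,0],[0.4,0,0,0,0]]}}

```text
time: 16.38
position: [0.5883, 0.0743, -0.0055]
tool_rot: [3.134, 0.165, -0.02]
ft_force: [-16.3, -1.9, 13.0]
grip_width: 0.599
```

```bash
python3 - <<'E'
from h import *
rep()
im=optics.get_image("wrist")[:,:,::-1];cv2.imwrite("pics/w11.png",im)
cv2.imwrite("pics/w11c.png",cv2.resize(im[100:250,220:480],None,fx=3,fy=3,interpolation=cv2.INTER_CUBIC))
E
```

```text
t 16.38 jig xy mm [ 4.4 -1.4] z -5.5 yaw-jig -0.0035 F jig [-16.4  -0.1  13. ] T [-0.38  3.63  0.2 ] g 0.599
```

View pics/w11c.png

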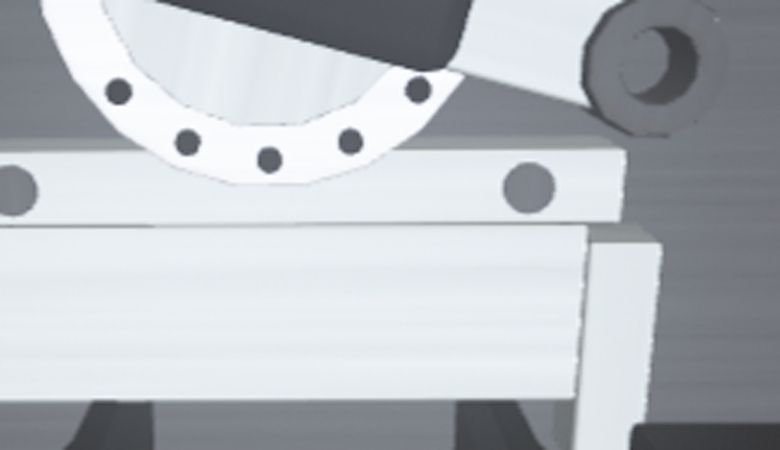

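The blank is seated with a 16 N push, square against both stops. Next I'll back off, rise above the knob and turn the tool to the knob's home orientation.

Call:
{"method": "play_rows", "body": {"motion": [[0.4,-0.7,0,0,0],[0.4,-1.3,0,0,0],[0.4,0,0,-3,0],[0.4,0,0,-4,0],[0.4,0,0,-3,0],[0.2,3.3,-0.05,0,0],[0.2,3.3,-0.05,0,0],[0.2,3.2,0,0,0],[0.2,0,0,0,0.183],[0.2,0,0,0,0.183],[0.2,0,0,0,0.183],[0.2,0,0,0,0.183],[0.2,0,0,0,0.183],[0.2,0,0,0,0.183],[0.2,0,0,0,0.183],[0.2,0,0,0,0.183],[0.2,0,0,0,0.183],[0.2,0,0,0,0.183]]}}

```text
time: 18.68
position: [0.6506, 0.0759, 0.0542]
tool_rot: [2.419, -1.908, -0.105]
ft_force: [-0.6, -2.3, -4.4]
grip_width: 0.798
```

Call:
{"method": "play_rows", "body": {"motion": [[0.2,0,0,0,0]]}}

```text
time: 18.8
position: [0.651, 0.0749, 0.0532]
tool_rot: [2.418, -1.898, -0.098]
ft_force: [-0.1, -0.1, 0.1]
grip_width: 0.802
```

```bash
python3 - <<'E'
from h import *
s=rep();print(np.round(s["joint_positions"],2))
im=optics.get_image("wrist")[:,:,::-1];cv2.imwrite("pics/w12.png",im)
W=cam("wrist",s);p=(.5838,.0752,.109)
print(proj(W,place(p,[[.085,0,.0765],[.085,0,.028]])))
im=optics.get_image("side")[:,:,::-1]; a=im[110:250,240:420]
cv2.imwrite("pics/side12c.png",cv2.convertScaleAbs(cv2.resize(a,None,fx=4,fy=4,interpolation=cv2.INTER_CUBIC),alpha=1.4,beta=10))
E
```

```text
t 18.8 jig xy mm [66.7 -7.6] z 53.2 yaw-jig -1.4401 F jig [-0.1 -0.1  0.1] T [ 0.15 -0.1  -0.02] g 0.802
[-0.8   0.68  0.94  1.53 -0.53  1.31 -2.68]
[[289.74668112 255.18814146]
 [289.49533673 221.53633179]]
```

View pics/w12.png

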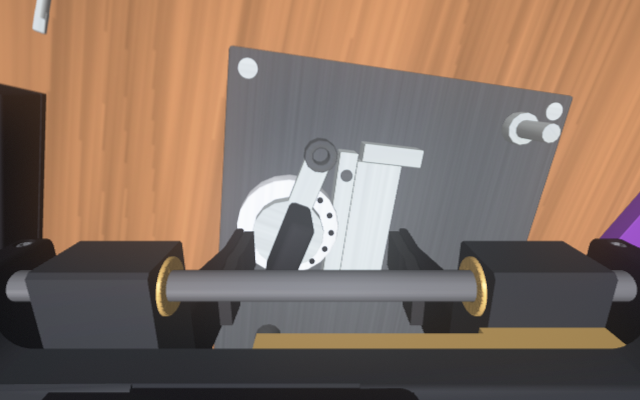

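View pics/side12c.png

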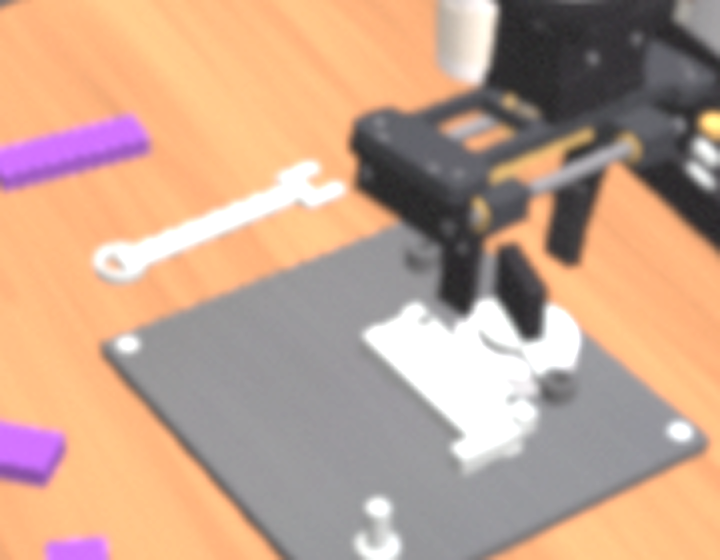

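Positive spin drives joint 7 to its limit (-2.68), and the tool tilted slightly. I'll lift and turn the other way. That grip is equivalent, with tool x at jig +75°, and it keeps joint 7 in mid-range.

Call:
{"method": "play_rows", "body": {"motion": [[0.2,0,0,-2,0],[0.2,0,0,-2,0],[0.2,0,0,0,-0.1],[0.2,0,0,0,-0.1],[0.2,0,0,0,-0.18],[0.2,0,0,0,0]]}}

```text
time: 19.65
position: [0.6556, 0.0759, 0.0961]
tool_rot: [2.751, -1.421, -0.12]
ft_force: [0.1, -0.3, -0.3]
grip_width: 0.805
```

```bash
python3 - <<'E'
from h import *
s=rep();print(np.round(s["joint_positions"],2))
M=R.from_rotvec(s["tool_rot"]).as_matrix();print(np.round(M,3))
E
```

```text
t 19.65 jig xy mm [71.5 -7.1] z 96.1 yaw-jig -1.0642 F jig [ 0.  -0.3 -0.3] T [ 0.11 -0.13 -0.04] g 0.805
[-0.77  0.62  0.9   1.48 -0.48  1.37 -2.34]
[[ 0.577 -0.812 -0.089]
 [-0.815 -0.579 -0.003]
 [-0.049  0.074 -0.996]]
```

Call:
{"method": "play_rows", "body": {"motion": [[0.2,0,0,-0.8,-0.183],[0.2,0,0,-0.8,-0.183],[0.2,0,0,-0.8,-0.183],[0.2,0,0,-0.8,-0.183],[0.2,0,0,-0.8,-0.183],[0.2,0,0,-0.8,-0.183],[0.2,0,0,-0.8,-0.183],[0.2,0,0,-0.8,-0.183],[0.2,0,0,-0.8,-0.183],[0.2,0,0,-0.8,-0.183],[0.2,0,0,-0.8,-0.183],[0.2,0,0,-0.8,-0.183],[0.2,0,0,0,-0.174],[0.2,0,0,0,0]]}}

```text
time: 21.4
position: [0.6637, 0.0762, 0.1906]
tool_rot: [-2.346, -2.003, 0.11]
ft_force: [-0.8, -0.3, -0.4]
grip_width: 0.803
```

```bash
python3 - <<'E'
from h import *
s=rep();print(np.round(s["joint_positions"],2), np.round(s["position"],4))
M=R.from_rotvec(s["tool_rot"]).as_matrix();print(np.round(M,3))
cv2.imwrite("pics/top13.png",optics.get_image("top")[:,:,::-1])
E
```

```text
t 21.4 jig xy mm [79.5 -7.7] z 190.6 yaw-jig 1.3053 F jig [-0.8 -0.2 -0.4] T [-0.07 -0.21  0.03] g 0.803
[-0.47  0.46  0.46  1.33 -0.2   1.49 -0.17] [0.6637 0.0762 0.1906]
[[ 0.156  0.984 -0.09 ]
 [ 0.988 -0.157 -0.005]
 [-0.019 -0.088 -0.996]]
```

View pics/top13.png

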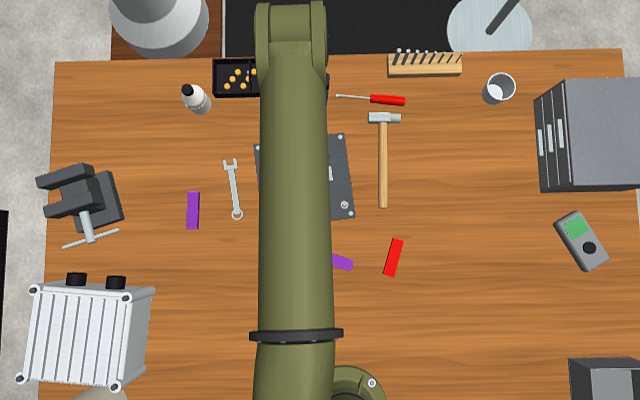

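Call:
{"method": "play_rows", "body": {"motion": [[0.2,0,5,-0.5,0],[0.2,0,5,-0.5,0],[0.2,0,5,-0.5,0],[0.2,0,5,-0.5,0],[0.2,0,4,-0.3,0]]}}

```text
time: 22.08
position: [0.8831, 0.0436, 0.1922]
tool_rot: [-2.355, -2.001, 0.105]
ft_force: [0.9, -0.5, 1.1]
grip_width: 0.804
```

```bash
cat >> h.py <<'E'
def st():
    s=rep();print(np.round(s["joint_positions"],2), np.round(s["position"],4))
    M=R.from_rotvec(s["tool_rot"]).as_matrix();print(np.round(M,3).tolist());return s
E
python3 -c "
from h import *;st()"
```

```text
t 22.07 jig xy mm [294.1 -64. ] z 192.2 yaw-jig 1.3004 F jig [ 0.8 -0.6  1.1] T [-0.04 -0.31 -0.  ] g 0.804
[-0.13  1.13  0.45  0.2  -0.41  1.91 -0.2 ] [0.8831 0.0436 0.1922]
[[0.161, 0.983, -0.084], [0.987, -0.162, -0.006], [-0.02, -0.082, -0.996]]
```

Joint 4 is nearly straight (0.20). I'll try a couple of centimetres further out.

Call:
{"method": "play_rows", "body": {"motion": [[0.2,0,2,-0.2,0],[0.2,0,2,-0.2,0],[0.2,0,0,0,0]]}}

```text
time: 22.45
position: [0.8987, 0.0353, 0.1832]
tool_rot: [-2.365, -2.009, 0.083]
ft_force: [-0.5, 1.1, 1.2]
grip_width: 0.798
```

```bash
python3 -c "
from h import *;st()"
```

```text
t 22.45 jig xy mm [308.7 -73.9] z 183.2 yaw-jig 1.2999 F jig [-0.4  1.1  1.2] T [-0.   -0.22  0.03] g 0.798
[-0.08  1.21  0.54  0.06 -0.53  1.95 -0.21] [0.8987 0.0353 0.1832]
[[0.161, 0.985, -0.065], [0.987, -0.162, -0.006], [-0.017, -0.063, -0.998]]
```

This works: the tilt drops as the reach limit is pressed. I'll continue.

Call:
{"method": "play_rows", "body": {"motion": [[0.2,0,2,-0.2,0],[0.2,0,2,-0.2,0],[0.2,0,2,-0.2,0],[0.2,0,0,0,0]]}}

```text
time: 22.95
position: [0.9189, 0.0264, 0.1754]
tool_rot: [-2.383, -2.032, 0.029]
ft_force: [0.3, -0.4, -0.3]
grip_width: 0.802
```

```bash
python3 -c "
from h import *;st()"
```

```text
t 22.95 jig xy mm [327.8 -84.9] z 175.4 yaw-jig 1.3034 F jig [ 0.2 -0.5 -0.3] T [-0.11 -0.13  0.07] g 0.802
[-0.08  1.22  0.7   0.06 -0.68  1.9  -0.2 ] [0.9189 0.0264 0.1754]
[[0.158, 0.987, -0.021], [0.987, -0.158, -0.004], [-0.008, -0.02, -1.0]]
```

Call:
{"method": "play_rows", "body": {"motion": [[0.2,0,2,-0.2,0],[0.2,0,0.7,-0.1,0],[0.2,0,0,0,0]]}}

```text
time: 23.32
position: [0.9274, 0.0217, 0.1708]
tool_rot: [2.389, 2.04, -0.007]
ft_force: [0.5, -0.0, -0.7]
grip_width: 0.798
```

```bash
python3 -c "
from h import *;st()"
```

```text
t 23.32 jig xy mm [335.8 -90.5] z 170.8 yaw-jig 1.3045 F jig [ 0.5 -0.1 -0.7] T [ 0.05 -0.1   0.03] g 0.798
[-0.07  1.23  0.76  0.06 -0.74  1.87 -0.19] [0.9274 0.0217 0.1708]
[[0.157, 0.988, -0.003], [0.988, -0.157, -0.003], [-0.003, -0.003, -1.0]]
```

The tilt is gone (tool z = (0, 0, -1)). Now I'll go back over the knob and look.

Call:
{"method": "play_rows", "body": {"motion": [[0.2,0.35,-4.43,0,0],[0.2,0.35,-4.43,0,0],[0.2,0.35,-4.43,0,0],[0.2,0.35,-4.43,0,0],[0.2,0.35,-4.43,0,0],[0.2,0.35,-4.43,0,0],[0.2,0,0,4,0],[0.2,0,0,4,0],[0.2,0,0,0,0]]}}

```text
time: 24.45
position: [0.708, 0.0809, 0.0915]
tool_rot: [2.39, 2.037, -0.013]
ft_force: [0.2, -0.3, 0.5]
grip_width: 0.8
```

```bash
python3 - <<'E'
from h import *
s=st()
cv2.imwrite("pics/w14.png",optics.get_image("wrist")[:,:,::-1])
W=cam("wrist",s);p=(.5838,.0752,.109)
print(proj(W,place(p,[[.085,0,.0765],[.085,0,.028]])))
E
```

```text
t 24.45 jig xy mm [124.1  -7.9] z 91.5 yaw-jig 1.3024 F jig [ 0.1 -0.3  0.5] T [ 0.01 -0.11  0.02] g 0.8
[-0.75  0.67  0.9   1.42 -0.52  1.31  0.03] [0.708  0.0809 0.0915]
[[0.159, 0.987, -0.005], [0.987, -0.159, -0.006], [-0.007, -0.004, -1.0]]
[[258.86654369 225.65981205]
 [270.08584732 202.15976132]]
```

View pics/w14.png

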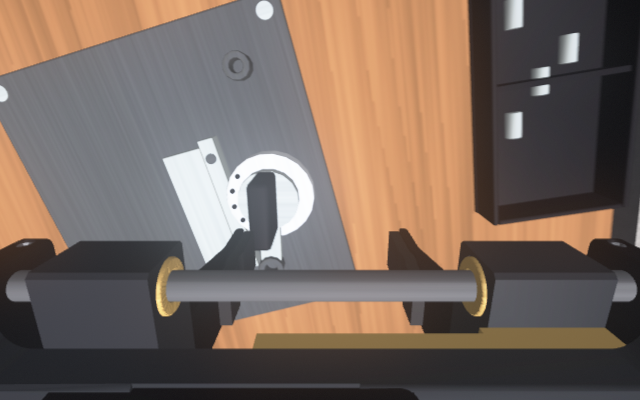

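Call:
{"method": "play_rows", "body": {"motion": [[0.2,-0.15,-2,0,0],[0.2,-0.15,-1.95,0,-0.006],[0.2,0,0,0,0]]}}

```text
time: 24.88
position: [0.6721, 0.083, 0.0971]
tool_rot: [2.382, 2.039, -0.0]
ft_force: [0.3, 0.8, 0.4]
grip_width: 0.799
```

```bash
python3 - <<'E'
from h import *
s=st()
im=optics.get_image("wrist")[:,:,::-1];cv2.imwrite("pics/w15.png",im)
cv2.imwrite("pics/w15c.png",cv2.resize(im[120:280,220:420],None,fx=3.75,fy=3.75,interpolation=cv2.INTER_CUBIC))
W=cam("wrist",s);p=(.5838,.0752,.109)
print(proj(W,place(p,[[.085,0,.0765],[.085,0,.028]])))
E
```

```text
t 24.88 jig xy mm [88.6 -1.9] z 97.1 yaw-jig 1.3071 F jig [0.4 0.7 0.4] T [-0.01 -0.08  0.02] g 0.799
[-0.83  0.59  0.94  1.53 -0.48  1.27  0.02] [0.6721 0.083  0.0971]
[[0.154, 0.988, 0.004], [0.988, -0.154, -0.005], [-0.004, 0.005, -1.0]]
[[314.63937831 217.54003876]
 [315.46558203 195.97309291]]
```

View pics/w15c.png

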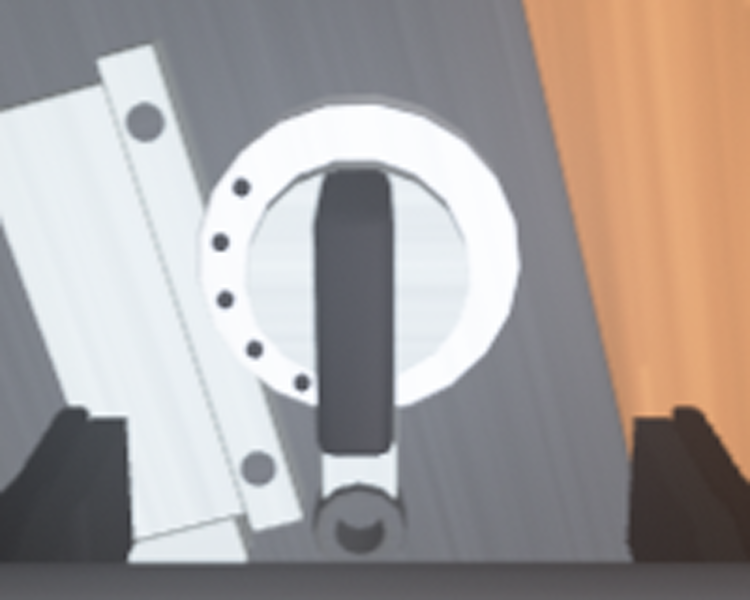

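```bash
python3 - <<'E'
from h import *
s=st()
im=optics.get_image("wrist")[:,:,::-1];cv2.imwrite("pics/w16.png",im)
print(np.abs(im.astype(int)-cv2.imread("pics/w15.png")).mean())
W=cam("wrist",s)
o=(220,120)
# rail top corners seen in w15c + dots (radius unknown) ; rail left-top corner (y=+55) and right
u=uncrop([(97,60),(153,43),(301,519),(253,531)],o,3.75)
L=np.array([[45,55,26],[57,55,26],[57,-55,26],[45,-55,26]])/1e3
p,r=fit([(W,L,u)],[.58,.075,.11]);print(np.round(p,4),np.round(r,1));print("knob",place(p,[[.085,0,.0645]]))
q=(.5838,.0752,.109)
hp=uncrop([(360,103),(360,408),(200,258),(520,258)],o,3.75);print(np.round(ray(W,hp,.028),4), ray(W,hp,.028)[:,:2].mean(0))
E
```

```text
t 24.93 jig xy mm [89.2 -2. ] z 96.8 yaw-jig 1.3071 F jig [-1.  -0.3 -0.5] T [ 0.03 -0.09 -0.01] g 0.798
[-0.82  0.59  0.94  1.53 -0.49  1.27  0.02] [0.6727 0.0829 0.0968]
[[0.154, 0.988, 0.004], [0.988, -0.154, -0.005], [-0.004, 0.005, -1.0]]
1.78091015625
[0.5852 0.0801 0.106 ] [-0.3 -0.7 -0.  -0.3  0.6  0.5 -0.3  0.7]
knob [[0.66974254 0.08909548 0.0645    ]]
[[0.6752 0.1226 0.028 ]
 [0.6648 0.0572 0.028 ]
 [0.6371 0.0957 0.028 ]
 [0.7032 0.0853 0.028 ]] [0.67005456 0.09020296]
```

Call:
{"method": "play_rows", "body": {"motion": [[0.2,0.35,-0.5,0,0],[0.3,0,0,2,0],[0.3,0,0,2,0],[0.4,0,0,2,0],[0.4,0,0,1.3,0],[0.5,0,0,0,0]]}}

```text
time: 25.72
position: [0.6659, 0.0861, 0.0197]
tool_rot: [2.384, 2.039, -0.009]
ft_force: [0.1, 0.2, 0.7]
grip_width: 0.557
```

```bash
python3 - <<'E'
from h import *
s=st()
im=optics.get_image("wrist")[:,:,::-1];cv2.imwrite("pics/w17.png",im)
im=optics.get_image("side")[:,:,::-1]; a=im[110:250,240:420]
cv2.imwrite("pics/side17c.png",cv2.convertScaleAbs(cv2.resize(a,None,fx=4,fy=4,interpolation=cv2.INTER_CUBIC),alpha=1.4,beta=10))
E
```

```text
t 25.73 jig xy mm [82.8  1.9] z 19.7 yaw-jig 1.3065 F jig [0.1 0.2 0.7] T [-0.05 -0.07  0.04] g 0.557
[-0.81  0.66  0.89  1.6  -0.54  1.15  0.05] [0.6659 0.0861 0.0197]
[[0.155, 0.988, -0.002], [0.988, -0.155, -0.007], [-0.007, -0.0, -1.0]]
```

View pics/w17.png

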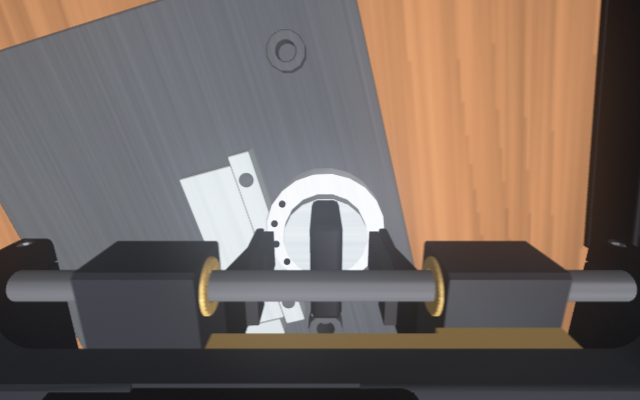

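View pics/side17c.png

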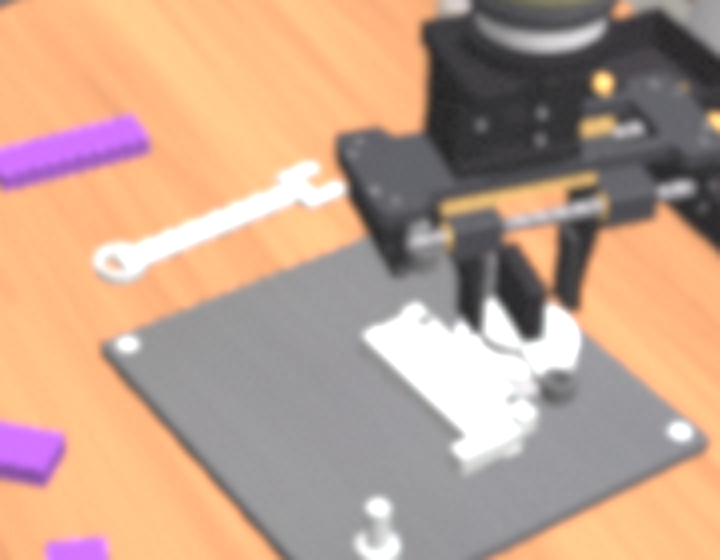

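Call:
{"method": "play_rows", "body": {"motion": [[0.6,0,0.2,0,0],[0.7,0,0,0,0],[1,0,0,0,0],[1,0,0,0,0],[1,0,0,0,0]], "force": 45}}

```text
time: 26.45
position: [0.6681, 0.0862, 0.0215]
tool_rot: [2.383, 2.041, -0.007]
ft_force: [-3.4, 0.5, 3.3]
grip_width: 0.162
```

```bash
python3 - <<'E'
from h import *
s=st()
im=optics.get_image("wrist")[:,:,::-1];cv2.imwrite("pics/w18.png",im)
E
```

```text
t 26.45 jig xy mm [85.   1.8] z 21.5 yaw-jig 1.3071 F jig [-3.3  0.8  3.3] T [0.1  0.76 0.09] g 0.162
[-0.8   0.66  0.89  1.6  -0.54  1.15  0.05] [0.6681 0.0862 0.0215]
[[0.154, 0.988, -0.001], [0.988, -0.154, -0.006], [-0.006, 0.0, -1.0]]
```

View pics/w18.png

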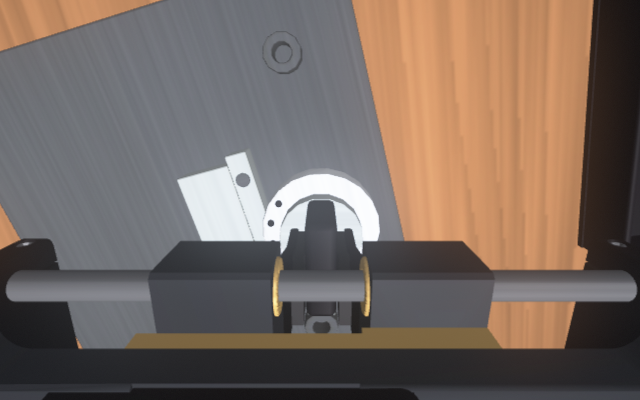

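The knob is gripped, with an opening of 14.1 mm matching its thickness, and the yaw is within 0.002 of nominal home. Now I'll turn it clockwise one click at a time.

Call:
{"method": "play_rows", "body": {"motion": [[1,0,0,0,0.11],[1,0,0,0,0.11],[1,0,0,0,0.11],[1,0,0,0,0.106],[1,0,0,0,0]]}}

```text
time: 27.12
position: [0.6673, 0.0866, 0.0215]
tool_rot: [2.769, 1.476, -0.008]
ft_force: [-5.5, 1.2, 5.5]
grip_width: 0.155
```

```bash
python3 -c "
from h import *;st()"
```

```text
t 27.12 jig xy mm [84.3  2.2] z 21.5 yaw-jig 0.8705 F jig [-5.3  1.8  5.5] T [0.24 1.4  0.11] g 0.155
[-0.86  0.7   0.98  1.6  -0.61  1.18 -0.34] [0.6673 0.0866 0.0215]
[[0.557, 0.83, -0.003], [0.83, -0.557, -0.006], [-0.006, 0.001, -1.0]]
```

First stop reached (turned 0.437 rad). On to the second.

Call:
{"method": "play_rows", "body": {"motion": [[1,0,0,0,0.11],[1,0,0,0,0.11],[1,0,0,0,0.11],[1,0,0,0,0.106],[1,0,0,0,0]]}}

```text
time: 27.75
position: [0.6667, 0.0871, 0.0215]
tool_rot: [3.023, 0.843, -0.008]
ft_force: [-7.2, 2.5, 7.7]
grip_width: 0.16
```

```bash
python3 -c "
from h import *;st()"
```

```text
t 27.75 jig xy mm [83.7  2.8] z 21.5 yaw-jig 0.4349 F jig [-6.9  3.3  7.7] T [0.41 1.84 0.16] g 0.16
[-0.9   0.75  1.06  1.6  -0.69  1.21 -0.73] [0.6667 0.0871 0.0215]
[[0.856, 0.517, -0.004], [0.517, -0.856, -0.005], [-0.006, 0.002, -1.0]]
```

Call:
{"method": "play_rows", "body": {"motion": [[1,0,0,0,0.11],[1,0,0,0,0.11],[1,0,0,0,0.11],[1,0,0,0,0.106],[1,0,0,0,0],[1,0,0,0,0]]}}

```text
time: 28.5
position: [0.6664, 0.0879, 0.0215]
tool_rot: [3.134, 0.171, -0.007]
ft_force: [-8.9, 2.1, 7.9]
grip_width: 0.155
```

```bash
python3 - <<'E'
from h import *
s=st()
im=optics.get_image("wrist")[:,:,::-1];cv2.imwrite("pics/w20.png",im)
im=optics.get_image("side")[:,:,::-1]; a=im[110:250,240:420]
cv2.imwrite("pics/side20c.png",cv2.convertScaleAbs(cv2.resize(a,None,fx=4,fy=4,interpolation=cv2.INTER_CUBIC),alpha=1.2,beta=10))
E
```

```text
t 28.5 jig xy mm [83.5  3.6] z 21.5 yaw-jig 0.0001 F jig [-8.6  3.1  7.9] T [0.81 2.04 0.16] g 0.155
[-0.94  0.8   1.14  1.6  -0.76  1.25 -1.12] [0.6664 0.0879 0.0215]
[[0.994, 0.109, -0.005], [0.109, -0.994, -0.003], [-0.005, 0.003, -1.0]]
```

View pics/w20.png

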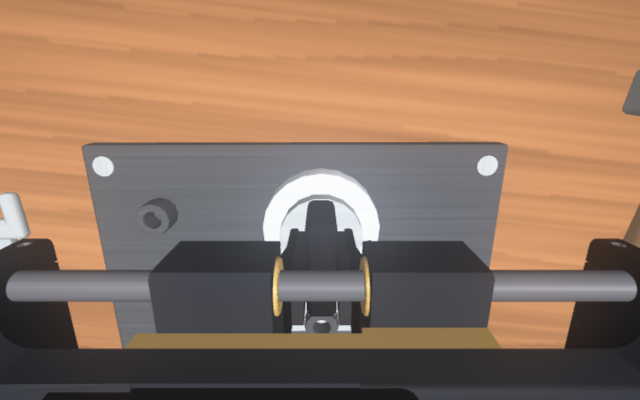

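View pics/side20c.png

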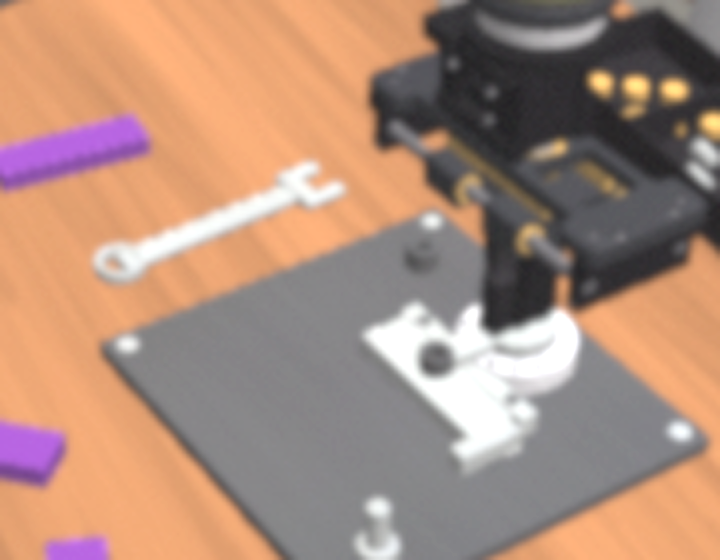

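Call:
{"method": "play_rows", "body": {"motion": [[1,0,0,0,0],[1,0,0,0,0],[1,0,0,0,0],[1,0,0,0,0]]}}

```text
time: 29.1
position: [0.6664, 0.0879, 0.0215]
tool_rot: [3.134, 0.171, -0.007]
ft_force: [-8.1, 2.8, 7.7]
grip_width: 0.161
```

```bash
python3 - <<'E'
from h import *
s=st()
im=optics.get_image("side")[:,:,::-1];cv2.imwrite("pics/side21.png",im)
a=cv2.resize(im[175:245,310:390],None,fx=8,fy=8,interpolation=cv2.INTER_CUBIC);cv2.imwrite("pics/side21c.png",a)
im=optics.get_image("wrist")[:,:,::-1];cv2.imwrite("pics/w21c.png",cv2.resize(im[180:360,200:440],None,fx=3,fy=3,interpolation=cv2.INTER_CUBIC))
E
```

```text
t 29.1 jig xy mm [83.5  3.6] z 21.5 yaw-jig 0.0001 F jig [-7.7  3.7  7.7] T [0.74 1.99 0.07] g 0.161
[-0.94  0.8   1.14  1.6  -0.76  1.25 -1.12] [0.6664 0.0879 0.0215]
[[0.994, 0.109, -0.005], [0.109, -0.994, -0.003], [-0.005, 0.003, -1.0]]
```

View pics/side21c.png

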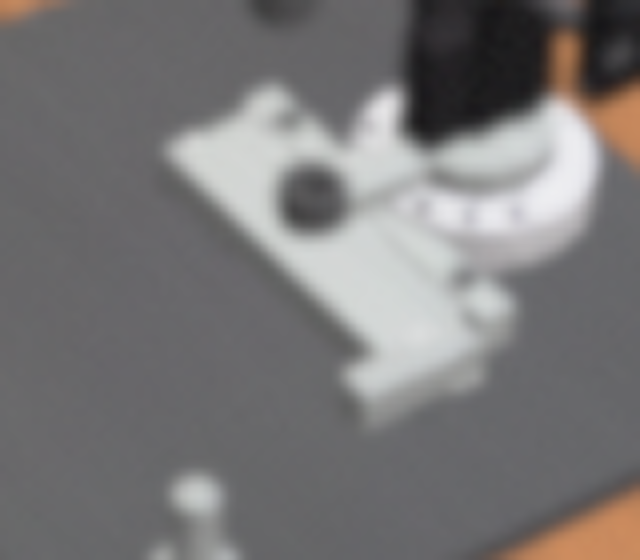

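View pics/w21c.png

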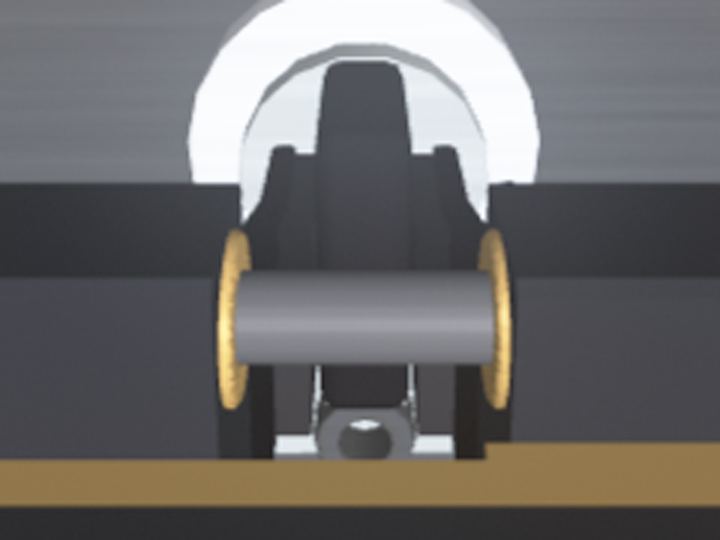

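The bush stands over the blank's middle with three dots (home, 1, 2) to its right. The blank is flush in the corner and the yaw is steady, so I'm handing in.

```bash
python3 -c "
from bench import ticket;print(ticket.close_job())"
```

```text
the job is handed in; nothing more can be done
None
```

The blank is seated against the back rail and the end stop. The knob is held at its third stop with the drill bush over the blank's middle. I handed the job in at about 29 s, still gripping the knob at 45 N.

**Blank:** I pushed it to the rail with two fingers, along to the end stop with the jaws closed, then squared it to the rail once more at about 16 N. It stopped at the same place both times. The pictures show it flush on both faces.

**Knob:** I gripped it across 14 mm at home and turned it clockwise in three 25-degree steps, 1.307 rad measured against the nominal 1.309. The clicks themselves were too small to pick out in the force readings, so the count rests on the measured angle. In the last side picture, three dots (home, stops 1 and 2) lie behind the arm. The pose held steady through a half-second pause. The tool reads about 9 N sideways and 8 N upwards while holding.

**What went wrong or disagreed:**
- **Fingertips:** They end about 25 mm behind the reported TCP, not 8 mm ahead of it as the description says. My first push therefore passed over the blank without touching it. I corrected the height after that.
- **Wrist tilt:** My first turn towards the knob ran joint 7 to its limit and tilted the tool about 5 degrees. It came close above the knob but did not move it. I removed the tilt by pressing at full reach, then turned the other way.
- **Position estimates:** The wrist camera and the fixed cameras differed by 2 to 4 mm on where the knob was. I settled this from the finger and knob positions seen in the picture.
- **Bystanders:** The wrench, bolt and spare bush look unmoved in the last pictures. I did not check the hammer specifically at the end, but nothing touched it that I know of.

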